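# Shut the artist's box on the lost property ledge

## Task

The wooden artist's box has been left open on the lost property ledge. With the fingertips, push its lid down until it is fully closed and push its side drawer fully home, in whichever order you like and without slamming either. Only push: do not open them any further, pick nothing up, leave the eraser in the drawer and the brush in the tray, and do not disturb the other things on the ledge.

Things in the scene. Friction and masses are not known exactly. Their poses are not given: they have to be found in the camera images.
- artbox: Fixed wooden artist's box, 180 (x) by 270 (y) by 66 mm high without lid. Origin: centre of its underside, on the ledge. Its x axis points from the lid's hinge (robot's side) to the lid's free edge, y away from the drawer's side, z up. Walls 8 mm; at the top an open tray, floor at z = 49 mm; below it the drawer, which slides out of the -y side (y = -135 mm), z = 6 to 43 mm.
- lid (a joint): Lid angle in rad, 0 = closed flat, larger = more open; starts 0.9 to 1.4, stop at 1.7. A flat light wooden board 180 by 270 by 9 mm, 250 g, no handle. Hinge line parallel to the box's y axis at x = -90, z = 66 mm in its frame, on the lid's underside. Stiff hinge (0.5 N m of friction): the lid stays at any angle and takes 1 to 4 N at the free edge to push down.
- lid_edge (a point): Middle of the lid's free edge, on its outer (upper when closed) face, 180 mm from the hinge line. The outer face looks to the robot while the lid stands open.
- lid_hinge (a point): Middle of the lid's hinge line, at the height of the box's rim (66 mm above the ledge).
- drawer (a joint): Drawer opening in m, 0 = fully home with its front flush with the box's side; it starts about 0.06 to 0.12 open, slides along the box's -y axis, stops at 0.15. About 1.2 N of friction plus light damping; it stays where it is left.
- drawer_knob (a point): Centre of the outer flat end of the brass drawer knob (20 mm diameter, stands 25 mm out from the middle of the drawer's front), 28 mm above the ledge. The front is 160 mm wide by 37 mm high, lower edge 6 mm above the ledge; the drawer's other walls are 28 mm high. Push along the box's +y axis.
- eraser: Loose green eraser block 42 by 20 by 13 mm lying in the open drawer; it rides in with the drawer. Origin: centre of its underside.
- brush: Loose wooden paint brush 178 mm long, 11 mm thick, lying in the box's tray below the rim. Origin: underside, near its middle; y axis along its length.
- hedgehog: Loose white clay model hedgehog, about 75 mm long, 52 mm high, standing on the ledge beside the drawer's path. Origin: centre of its underside.
- palette: Loose blue plastic paint palette 150 by 210 by 12 mm on the ledge. Origin: centre of its underside.
- sharpener: Loose steel pencil sharpener 26 by 16 by 14 mm on the ledge. Origin: centre of its underside.
- mug: Loose blue mug, 80 mm diameter, 90 mm high, handle at its +y. Origin: centre of its underside.
- paint_bottle: Loose orange paint bottle, 56 mm diameter, 150 mm high. Origin: centre of its underside.
Mind the look-alikes: they are no part of the job. Several things have the shape of the brush; the one meant has the colours described above.

How it is judged (in metres and radians):
At the end, for the whole second after the job is handed in: The lid is closed to within 0.035 rad (6 mm at its free edge), the drawer is home to within 4 mm, the eraser is in the drawer inside the box, the brush is in the tray, and the hedgehog, palette, sharpener, mug and bottle are within 20 mm of where they began (value of joint lid below 0.035 rad and value of joint drawer below 0.004 m and x of eraser in the frame of artbox between -0.085 and 0.085 m and y of eraser in the frame of artbox between -0.13 and 0.13 m and height (world z) of eraser below 0.04 m and x of brush in the frame of artbox between -0.085 and 0.085 m and y of brush in the frame of artbox between -0.13 and 0.13 m and height (world z) of brush below 0.075 m and distance of each of hedgehog, palette, sharpener, mug, paint_bottle from where it was at the start of the episode below 0.02 m); the robot touches nothing.
It fails at once if hedgehog, palette, sharpener, mug or bottle shifted more than 20 mm, lifted or tipped over (distance of any of hedgehog, palette, sharpener, mug, paint_bottle from where it was at the start of the episode above 0.02 m or angle between any of hedgehog, palette, sharpener, mug, paint_bottle's own z axis and vertical above 0.5 rad).
It fails at once if eraser lifted out of the drawer or brush out of the tray (height (world z) of eraser above 0.045 m or height (world z) of brush above 0.1 m).
It fails at once if lid opened further (beyond 1.52 rad) or drawer pulled further out (beyond 140 mm) (value of joint lid above 1.52 rad or value of joint drawer above 0.14 m).
It fails at once if lid slammed (faster than 3 rad/s) (velocity of joint lid below -3 rad/s).
It fails at once if drawer slammed (faster than 0.6 m/s) (velocity of joint drawer below -0.6 m/s).
It also fails if it takes over 45 s, if anything falls off the work surface, if the arm or the gripper's body presses on something with over 40 N, if the wrist force passes 120 N, or if a joint passes its speed limit or range.

## Robot

A 6-joint arm with a two-finger parallel gripper is mounted at the origin on the work surface. World frame = base frame: x ahead of the robot, y to its left, z up, the work surface at z = 0. Lengths are in mm, angles in rad, forces in N, time in s.
With the tool pointing down it reaches from about 350 to 875 mm from the base axis. Payload 4.2 kg.
Tool frame: the origin (TCP) lies between the finger pads; the fingertips stand 8 mm ahead of it and the grasp point (between the pads) lies 11 mm behind it; z points along the fingers, y is the line along which they close (so a half turn about z gives the same grasp; the last joint's range is limited). The gripper opens to 85 mm and grips with 20 to 120 N. Pads are 22 mm wide; open, the fingers measure 114 mm over their backs; the gripper's body (76 mm by 85 mm) begins 54 mm behind the grasp point. The pads swing forward as they close: fully open they stand 13 mm farther back than shut.
Start: joints at [-0.955, 0.385, 0.008, 0, -1.194, -0.259], TCP at [218.313, -585.61, 239.312] pointing down, gripper open.
Joint ranges: [-3.14, 3.14], [-1.21, 2.06], [-1.07, 1.41], [-3.16, 2.05], [-2.99, -0.16], [-3.1, 3.1]. Speed limits (rad/s): [2.79, 2.79, 3.14, 3.14, 3.14, 3.14].

## Interface

Orientations are given as a unit quaternion [x, y, z, w].
In Python, from bench import read_state, get_image, camera_params, job_done gives the robot as it stands.
- The arm moves only by the tool drive_tool, never from a script. Its argument "moves" is a list that holds one entry, the list of rows, each a list of 7 numbers: the shift along the tool's x, y, z in m, then the turn, a rotation vector about the tool's x, y, z in rad, then the closure in counts, from 0 (fully open) to 255 (shut). A call has 1 to 8 rows; each row shifts and turns the commanded pose from where the row before left it, along the tool's axes as they then stand; what a row does not reach is not made up. A row lasts 1/12 s, in which the tool goes at most 41.7 mm and 7.16 degrees, less where a joint would pass 70% of its speed; a pose out of reach is approached as far as the arm can. A call is refused whole if a number of a shift passes 0.0417 or a number of a turn 0.125, either way. A call with a gripper value outside its range is refused whole. The fingers move at their own pace and stop on an object; the grip force is fixed at half the most. Time passes only in rows, so rows that do not move let the fingers close. It gives the time, the measured TCP pose, the force and the opening at its end, in the units of the state.
- read_state(): the state, without advancing time (a new reading comes with each control period).
- get_image(name): name is "scene" or "top" or "wrist"; returns the picture (420x560x3 uint8, blue, green, red); there is no depth.
- camera_params(name): a dict with "mtx" (3x3 intrinsics, pixels), "dist" ([k1, k2, p1, p2, k3] as OpenCV has them; the pictures are not rectified), "extrinsics" (4x4, takes a point from camera to world coordinates). Camera axes: x right, y up, looking along -z (the intrinsics and any distortion apply to the point x, -y, -z); pixel columns grow to the right and rows downward; lengths in mm; the calibration is good to about 2 mm. A picture is of the moment at which its call begins: read the wrist's pose just before it. camera_params takes no time and is no camera call; for the wrist camera it gives the pose at the moment of the call.
- job_done(): hands the job in, once; it reports no verdict.
The state is a dict: "clock": time; "joints": joint angles; "joint_vel": joint speeds; "joint_efforts": joint torques, N m; "position": TCP position; "ee_rot": TCP orientation; "contact_force": force on the tool from outside, world axes, zero at the start; "wrist_torque": the same for the moment, N m; "gripper_width": finger opening in mm.
Only numpy, scipy, OpenCV 4.12 (cv2) and the standard library are available. Lean on these libraries where they do the work, as an engineer would, in place of code of your own. Each camera call takes 0.05 s, during which the arm holds its last target. There are 200 camera calls.

## Working session

There is one attempt and no reset: what is moved stays moved. The work goes in short steps, Python scripts to look and compute and a tool call to move; the robot and the scene stay as the last step left them, time stands still between calls to the robot, and variables do not carry over. Pictures are saved under pics/ and viewed, on a budget of 10 in all, crops included, one or two more only if the job needs it, and the job is handed in when it is done.

Besides the shell and the picture viewer there is one more tool, called after "Emit:" as name(argument=value, ...) on one line, values as JSON. drive_tool: Moves the arm, as the interface text tells. Its arguments: {"type":"object","properties":{"moves":{"type":"array"}},"required":["moves"]}

```bash
ls; mkdir -p pics; python3 - <<'E'
from bench import *
import cv2
for n in ["scene","top"]:
    cv2.imwrite(f"pics/{n}0.png",get_image(n))
    p=camera_params(n); print(n,p)
s=read_state(); print(s)
E
```

```text
pics
scene {'mtx': array([[379.87959435,   0.        , 279.24909398],
       [  0.        , 379.87959435, 212.54491621],
       [  0.        ,   0.        ,   1.        ]]), 'dist': array([0.00681534, 0.        , 0.        , 0.        , 0.        ]), 'extrinsics': array([[-1.73127096e-01, -8.03745524e-01,  5.69227671e-01,
         1.26719408e+03],
       [ 9.84843142e-01, -1.35093188e-01,  1.08783341e-01,
         1.62980445e+02],
       [-1.05353427e-02,  5.79433312e-01,  8.14951559e-01,
         1.07802761e+03],
       [ 0.00000000e+00,  0.00000000e+00,  0.00000000e+00,
         1.00000000e+00]])}
top {'mtx': array([[447.21044459,   0.        , 288.24433831],
       [  0.        , 447.21044459, 209.54282892],
       [  0.        ,   0.        ,   1.        ]]), 'dist': array([0.00104987, 0.        , 0.        , 0.        , 0.        ]), 'extrinsics': array([[-1.12203671e-03,  9.91034274e-01, -1.33603174e-01,
         4.27135366e+02],
       [-9.99845492e-01, -3.45551967e-03, -1.72351825e-02,
         2.13272550e-01],
       [-1.75423249e-02,  1.33563193e-01,  9.90885029e-01,
         1.27634891e+03],
       [ 0.00000000e+00,  0.00000000e+00,  0.00000000e+00,
         1.00000000e+00]])}
{'clock': 0.1, 'joints': array([-9.55419898e-01,  3.85510154e-01,  6.76545395e-03, -4.29879474e-04,
       -1.19401087e+00, -2.58606416e-01]), 'joint_vel': array([ 1.05967171e-04, -3.09748630e-03,  4.41856356e-03,  8.04192211e-05,
       -1.81242982e-03, -7.78550566e-04]), 'joint_efforts': array([-2.13497360e-04, -3.93319166e+01,  1.88929385e+01,  4.19796646e+00,
       -2.57912776e-03,  9.83949434e-06]), 'position': array([ 218.12411565, -585.16320206,  238.31447224]), 'ee_rot': array([-1.77362329e-01,  9.84145114e-01,  9.72119341e-04, -2.33581239e-04]), 'contact_force': array([-0.41015541,  0.70841458, -0.72469188]), 'wrist_torque': array([-0.03595606, -0.05436793, -0.04047438]), 'gripper_width': 85.20352633112805}
```

View pics/scene0.png

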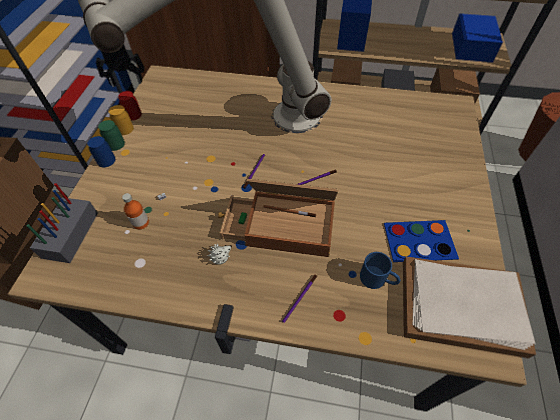

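View pics/top0.png

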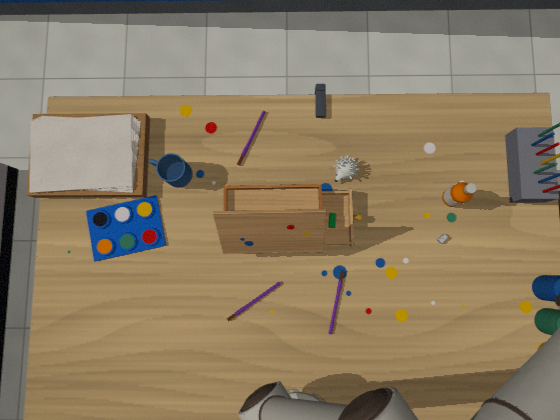

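The scene view shows the open box at about (280,220), with the drawer open toward (230,215), the hedgehog at (215,255), the mug at (376,270) and the bottle at (135,212). The top view has +x up and -y to the right: the lid covers (215–327, 208–253), the drawer front is near col 352, and the hedgehog is at (346,168). I'll enlarge both.

```bash
python3 - <<'E'
import cv2
a=cv2.imread("pics/top0.png")[150:270,200:380]
cv2.imwrite("pics/topc.png",cv2.resize(a,None,fx=4.4,fy=4.4,interpolation=cv2.INTER_CUBIC))
a=cv2.imread("pics/scene0.png")[170:275,190:350]
cv2.imwrite("pics/scenec.png",cv2.resize(a,None,fx=5,fy=5,interpolation=cv2.INTER_CUBIC))
E
```

```text
(no output)
```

View pics/topc.png

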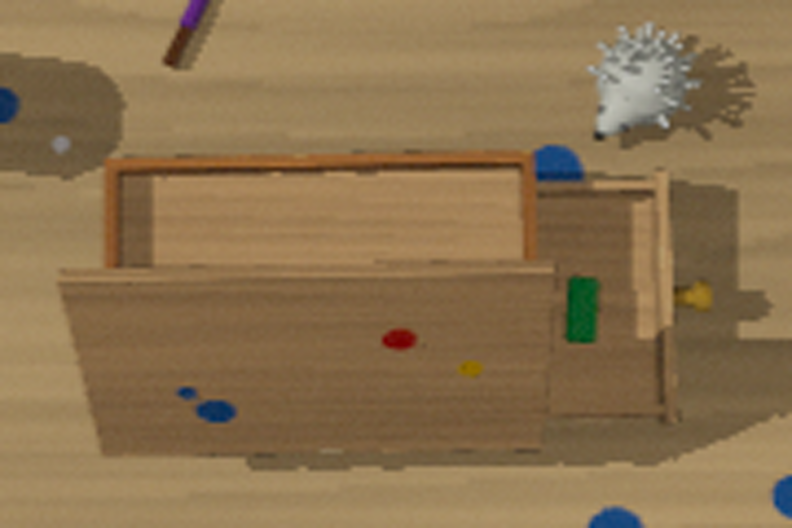

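View pics/scenec.png

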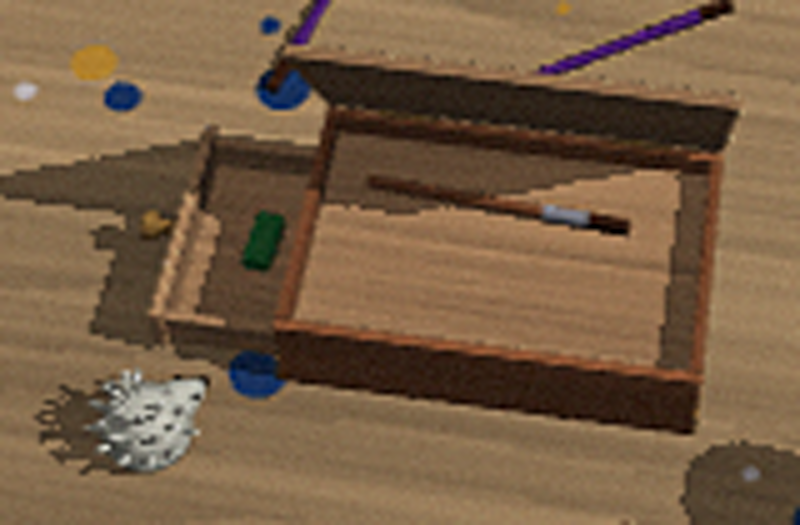

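Readings from the crops:
- **Top crop:** far rim corners (106,158) and (535,153), lid edge (61,272)–(553,265), drawer front (668,172)–(678,420), knob end at about (710,296).
- **Scene crop:** rim corners (277,327), (698,378) and (720,157), lid edge (285,50)–(740,98), knob end (148,224).

I'll fit the box pose and both joints to these.

```bash
cat > h.py <<'E'
import numpy as np, cv2
from bench import *
from scipy.optimize import least_squares
def proj(P,name):
    c=camera_params(name); T=np.linalg.inv(c["extrinsics"]); F=np.diag([1,-1,-1.])
    return cv2.projectPoints(np.atleast_2d(P).astype(float),cv2.Rodrigues(F@T[:3,:3])[0],F@T[:3,3],c["mtx"],c["dist"])[0][:,0]
def onplane(px,z,name):
    c=camera_params(name); E=c["extrinsics"]
    u=cv2.undistortPoints(np.array([[px]],float),c["mtx"],c["dist"])[0,0]
    d=E[:3,:3]@[u[0],-u[1],-1]; o=E[:3,3]; return o+d*(z-o[2])/d[2]
def lidp(s,y,t,n=9): return [-90+s*np.cos(t)-n*np.sin(t),y,66+s*np.sin(t)+n*np.cos(t)]
def world(P,p):
    c,s=np.cos(p[2]),np.sin(p[2]); return np.array(P)@np.array([[c,-s,0],[s,c,0],[0,0,1]]).T+[p[0],p[1],0]
E
cat > fit.py <<'E'
from h import *
def model(p):
    t,d=p[3],p[4]*100; y=-135-d
    T=[[90,135,66],[90,-135,66],lidp(180,135,t),lidp(180,-135,t),lidp(0,135,t),lidp(0,-135,t),[80,y,43],[-80,y,43],[0,y-25,28]]
    S=[[90,-135,66],[90,135,66],[90,-135,0],[90,135,0],[-90,135,66],lidp(180,-135,t),lidp(180,135,t),[-80,y,43],[80,y,43],[0,y-25,28]]
    return world(T,p),world(S,p)
oT=np.array([[106,158],[535,153],[61,280],[553,273],[105,455],[540,448],[668,172],[678,420],[711,296]])/4.4+[200,150]
oS=np.array([[277,327],[698,378],[280,380],[693,432],[720,157],[285,50],[740,98],[205,128],[152,312],[146,224]])/5+[190,170]
def r(p):
    a,b=model(p); return np.r_[proj(a,"top")-oT,proj(b,"scene")-oS].ravel()
f=least_squares(r,[450,0,0,1.1,.8],x_scale=[10,10,.1,.1,.1],loss="soft_l1")
print(f.x,np.degrees(f.x[2])); print(np.round(r(f.x).reshape(-1,2),1).tolist())
p=f.x;np.save("p.npy",p)
t,d=p[3],p[4]*100
print("lid_edge",world([lidp(180,0,t)],p),"knob",world([[0,-160-d,28]],p))
print("hedgehog",onplane([346,168],25,"top"),onplane([215,256],25,"scene"))
E
python3 fit.py
```

```text
[5.69821427e+02 6.53596927e+01 1.56402820e-02 1.03753399e+00
 8.58956352e-01] 0.8961221476082144
[[-1.3, -0.3], [-0.8, -1.1], [-2.1, -0.8], [-0.2, -1.3], [-1.5, 0.4], [-0.0, 0.3], [-0.6, -1.0], [-0.8, 0.0], [-1.1, -0.3], [-1.9, -1.0], [-0.1, 0.1], [-0.7, -0.9], [-1.1, -0.3], [-0.1, -1.8], [-1.3, -1.9], [-0.4, -0.8], [-0.7, -1.9], [-1.6, -0.2], [-1.1, -0.9]]
lid_edge [[563.5739867   65.26197302 225.58269566]] knob [[ 573.66714731 -180.50586781   28.        ]]
hedgehog [ 714.87564372 -142.95614145   25.        ] [ 730.71516576 -148.16632841   25.        ]
```

The two views agree with a spread of about 1 px:

| Quantity | Estimate |
|---|---|
| Box centre | (570, 65) mm |
| Box yaw | 0.9° |
| Lid angle | 1.04 rad |
| Drawer opening | about 86 mm |
| Knob end | (574, -180, 28) mm |

I'll do the drawer first: close the fingers, line up with the box axes and go to about (574, -260) at height.

Emit:
drive_tool(moves=[[[0, 0, 0, 0, 0, 0.113, 255], [0, 0, 0, 0, 0, 0.113, 255], [0, 0, 0, 0, 0, 0.113, 255], [-0.026, 0.023, 0, 0, 0, 0, 255], [-0.026, 0.023, 0, 0, 0, 0, 255], [-0.026, 0.023, 0, 0, 0, 0, 255], [-0.026, 0.023, 0, 0, 0, 0, 255], [-0.026, 0.023, 0, 0, 0, 0, 255]]])

```text
clock: 0.77
position: [346.9, -466.9, 238.8]
ee_rot: [-0.009, 1.0, 0.0, -0.0]
contact_force: [0.3, 0.2, -0.3]
gripper_width: 0.2
```

Emit:
drive_tool(moves=[[[-0.026, 0.023, 0, 0, 0, 0, 255], [-0.026, 0.023, 0, 0, 0, 0, 255], [-0.026, 0.023, 0, 0, 0, 0, 255], [-0.026, 0.023, 0, 0, 0, 0, 255], [-0.026, 0.023, 0, 0, 0, 0, 255], [-0.026, 0.023, 0, 0, 0, 0, 255], [-0.026, 0.023, 0, 0, 0, 0, 255], [-0.026, 0.023, 0, 0, 0, 0, 255]]])

```text
clock: 1.43
position: [551.7, -279.1, 238.9]
ee_rot: [-0.009, 1.0, 0.0, -0.0]
contact_force: [-0.5, -1.1, 0.2]
gripper_width: -0.3
```

Emit:
drive_tool(moves=[[[-0.023, 0.02, 0, 0, 0, 0, 255], [0, 0, 0, 0, 0, 0, 255], [0, 0, 0, 0, 0, 0, 255]]])

```text
clock: 1.68
position: [574.3, -258.8, 238.2]
ee_rot: [-0.01, 1.0, 0.0, -0.001]
contact_force: [0.3, -0.3, -1.1]
gripper_width: 0.1
```

Emit:
drive_tool(moves=[[[0, 0, 0.03, 0, 0, 0, 255], [0, 0, 0.03, 0, 0, 0, 255], [0, 0, 0.03, 0, 0, 0, 255], [0, 0, 0.03, 0, 0, 0, 255], [0, 0, 0.03, 0, 0, 0, 255], [0, 0, 0.03, 0, 0, 0, 255], [0, 0, 0.03, 0, 0, 0, 255], [0, 0, 0, 0, 0, 0, 255]]])

```text
clock: 2.35
position: [567.9, -260.0, 22.9]
ee_rot: [-0.007, 1.0, 0.002, -0.006]
contact_force: [-2.0, -0.1, -0.8]
gripper_width: 0.2
```

Emit:
drive_tool(moves=[[[0, 0.01, 0, 0, 0, 0, 255], [0, 0.01, 0, 0, 0, 0, 255], [0, 0.01, 0, 0, 0, 0, 255], [0, 0.01, 0, 0, 0, 0, 255], [0, 0.01, 0, 0, 0, 0, 255], [0, 0.01, 0, 0, 0, 0, 255], [0, 0.01, 0, 0, 0, 0, 255], [0, 0.01, 0, 0, 0, 0, 255]]])

```text
clock: 3.02
position: [572.6, -179.3, 30.1]
ee_rot: [-0.009, 1.0, -0.0, 0.001]
contact_force: [0.7, -2.0, 1.3]
gripper_width: -0.0
```

```bash
python3 - <<'E'
from h import *
s=read_state();print(s["position"],s["contact_force"],s["clock"])
a=get_image("top")[130:250,200:400]; b=get_image("scene")[170:275,170:330]
f=lambda i:cv2.resize(i,(800,300 if 0 else int(800*i.shape[0]/i.shape[1])),interpolation=cv2.INTER_CUBIC)
o=np.vstack([f(a),f(b)]); cv2.imwrite("pics/d1.png",cv2.resize(o,None,fx=.59,fy=.59,interpolation=cv2.INTER_AREA))
E
```

```text
[ 572.64125805 -179.31214551   30.05186584] [ 0.70294922 -2.04900331  1.2834994 ] 3.0167
```

View pics/d1.png

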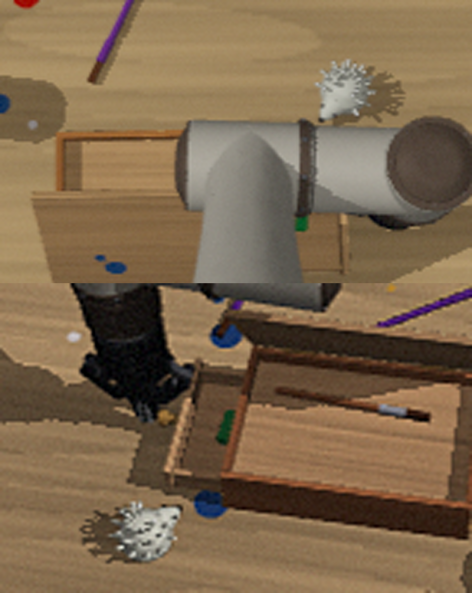

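The fingers are on the knob (-2 N) and the hedgehog is untouched at (345,95). With the drawer fully home, though, the gripper body would come within a few mm of the standing lid's corner. I'll leave the drawer here, close the lid first, and finish the drawer afterwards.

Emit:
drive_tool(moves=[[[0, -0.015, 0, 0, 0, 0, 255], [0, -0.02, 0, 0, 0, 0, 255], [0, 0, -0.035, 0, 0, 0, 255], [0, 0, -0.035, 0, 0, 0, 255], [0, 0, -0.035, 0, 0, 0, 255], [0, 0, -0.035, 0, 0, 0, 255], [0, 0, -0.035, 0, 0, 0, 255], [0, 0, -0.035, 0, 0, 0, 255]]])

```text
clock: 3.78
position: [572.2, -215.3, 240.9]
ee_rot: [-0.009, 1.0, 0.0, -0.0]
contact_force: [0.2, -0.3, 0.3]
gripper_width: -0.1
```

Emit:
drive_tool(moves=[[[0, 0, -0.03, 0, 0, 0, 255], [0.01, 0, -0.03, 0, 0, 0, 255], [0.012, 0.03, 0, 0, 0, 0, 255], [0.012, 0.03, 0, 0, 0, 0, 255], [0.012, 0.03, 0, 0, 0, 0, 255], [0.012, 0.03, 0, 0, 0, 0, 255], [0.012, 0.03, 0, 0, 0, 0, 255], [0, 0.03, 0, 0, 0, 0, 255]]])

```text
clock: 4.45
position: [497.3, -35.6, 299.5]
ee_rot: [-0.009, 1.0, 0.0, -0.0]
contact_force: [0.4, 0.4, -0.3]
gripper_width: -0.2
```

Emit:
drive_tool(moves=[[[0, 0.03, 0, 0, 0, 0, 255], [0, 0.03, 0, 0, 0, 0, 255], [0, 0.03, 0, 0, 0, 0, 255], [0, 0, 0, 0, 0, 0, 255], [0, 0, 0, 0, 0, 0, 255]]])

```text
clock: 4.87
position: [497.7, 54.7, 299.0]
ee_rot: [-0.01, 1.0, -0.0, -0.0]
contact_force: [0.6, 0.3, -0.7]
gripper_width: -0.0
```

Emit:
drive_tool(moves=[[[0, 0, 0.03, 0, 0, 0, 255], [0, 0, 0.03, 0, 0, 0, 255], [0, 0, 0.03, 0, 0, 0, 255], [0, 0, 0, 0, 0, 0, 255], [-0.012, 0, 0, 0, 0, 0, 255], [-0.012, 0, 0, 0, 0, 0, 255], [-0.006, 0, 0, 0, 0, 0, 255], [0, 0, 0, 0, 0, 0, 255]]])

```text
clock: 5.53
position: [529.5, 53.6, 210.4]
ee_rot: [-0.008, 1.0, 0.0, 0.001]
contact_force: [0.3, 0.3, 0.5]
gripper_width: 0.1
```

```bash
python3 - <<'E'
import numpy as np
t=np.arange(1.04,-.01,-.04);X=479.8+150*np.cos(t)-9*np.sin(t)-11;Z=74+150*np.sin(t)+9*np.cos(t)
for a in zip(t,X,Z,np.diff(X,append=X[-1]),np.diff(Z,append=Z[-1])): print(np.round(a,2))
E
```

```text
[  1.04 536.97 207.92   5.3   -2.83]
[  1.   542.27 205.08   5.18  -3.04]
[  0.96 547.46 202.04   5.06  -3.25]
[  0.92 552.51 198.79   4.92  -3.45]
[  0.88 557.44 195.35   4.78  -3.64]
[  0.84 562.22 191.7    4.63  -3.83]
[  0.8  566.85 187.87   4.48  -4.01]
[  0.76 571.33 183.86   4.31  -4.19]
[  0.72 575.64 179.67   4.14  -4.36]
[  0.68 579.78 175.32   3.96  -4.52]
[  0.64 583.74 170.8    3.78  -4.67]
[  0.6  587.52 166.12   3.59  -4.82]
[ 5.6000e-01  5.9111e+02  1.6130e+02  3.3900e+00 -4.9600e+00]
[ 5.2000e-01  5.9450e+02  1.5634e+02  3.1900e+00 -5.0900e+00]
[ 4.8000e-01  5.9769e+02  1.5125e+02  2.9900e+00 -5.2200e+00]
[ 4.4000e-01  6.0068e+02  1.4603e+02  2.7800e+00 -5.3300e+00]
[ 4.0000e-01  6.0345e+02  1.4070e+02  2.5600e+00 -5.4400e+00]
[ 3.6000e-01  6.0601e+02  1.3526e+02  2.3400e+00 -5.5400e+00]
[ 3.2000e-01  6.0835e+02  1.2973e+02  2.1200e+00 -5.6300e+00]
[ 2.8000e-01  6.1047e+02  1.2410e+02  1.8900e+00 -5.7100e+00]
[ 2.4000e-01  6.1236e+02  1.1840e+02  1.6600e+00 -5.7800e+00]
[ 2.0000e-01  6.1402e+02  1.1262e+02  1.4300e+00 -5.8400e+00]
[ 1.6000e-01  6.1545e+02  1.0678e+02  1.1900e+00 -5.8900e+00]
[ 1.2000e-01  6.1664e+02  1.0089e+02  9.6000e-01 -5.9300e+00]
[ 8.000e-02  6.176e+02  9.496e+01  7.200e-01 -5.970e+00]
[ 4.0000e-02  6.1832e+02  8.8990e+01  4.8000e-01 -5.9900e+00]
[ -0.  618.8  83.    0.    0. ]
```

Emit:
drive_tool(moves=[[[-0.007, 0, 0.002, 0, 0, 0, 255], [-0.0053, 0, 0.0028, 0, 0, 0, 255], [-0.0052, 0, 0.003, 0, 0, 0, 255], [-0.005, 0, 0.0033, 0, 0, 0, 255], [-0.005, 0, 0.0035, 0, 0, 0, 255], [-0.0048, 0, 0.0036, 0, 0, 0, 255], [-0.0046, 0, 0.0038, 0, 0, 0, 255], [-0.0045, 0, 0.004, 0, 0, 0, 255]]])

```text
clock: 6.2
position: [570.1, 54.8, 183.0]
ee_rot: [-0.009, 1.0, -0.0, 0.0]
contact_force: [-0.4, -0.6, 3.6]
gripper_width: 0.3
```

Emit:
drive_tool(moves=[[[-0.0043, 0, 0.0042, 0, 0, 0, 255], [-0.0041, 0, 0.0044, 0, 0, 0, 255], [-0.004, 0, 0.0045, 0, 0, 0, 255], [-0.0038, 0, 0.0047, 0, 0, 0, 255], [-0.0036, 0, 0.0048, 0, 0, 0, 255], [-0.0034, 0, 0.005, 0, 0, 0, 255], [-0.0032, 0, 0.0051, 0, 0, 0, 255], [0, 0, 0, 0, 0, 0, 255]]])

```text
clock: 6.87
position: [595.6, 55.2, 148.9]
ee_rot: [-0.009, 1.0, -0.0, -0.001]
contact_force: [0.0, -0.8, -0.6]
gripper_width: -0.3
```

```bash
python3 - <<'E'
from h import *
s=read_state();print(s["position"],s["contact_force"],s["clock"])
b=get_image("scene")[140:275,190:350]
cv2.imwrite("pics/l1.png",cv2.resize(b,None,fx=4.4,fy=4.4,interpolation=cv2.INTER_CUBIC))
E
```

```text
[595.56283445  55.15382743 148.9040557 ] [ 0.04244715 -0.77326975 -0.63987804] 6.8667
```

View pics/l1.png

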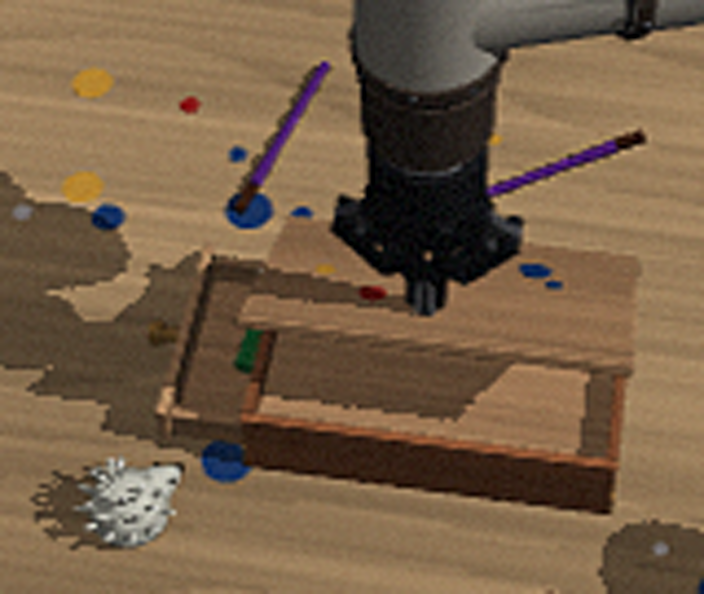

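The lid is following the fingertips: they sit at (425,310), just inside its free edge, which runs (240,310)–(632,365). I'll carry on along the arc.

Emit:
drive_tool(moves=[[[-0.003, 0, 0.0052, 0, 0, 0, 255], [-0.0028, 0, 0.0053, 0, 0, 0, 255], [-0.0026, 0, 0.0054, 0, 0, 0, 255], [-0.0023, 0, 0.0055, 0, 0, 0, 255], [-0.0021, 0, 0.0056, 0, 0, 0, 255], [-0.0019, 0, 0.0057, 0, 0, 0, 255], [-0.0017, 0, 0.0058, 0, 0, 0, 255], [-0.0014, 0, 0.0058, 0, 0, 0, 255]]])

```text
clock: 7.58
position: [613.6, 55.4, 105.6]
ee_rot: [-0.009, 1.0, -0.0, -0.0]
contact_force: [-1.8, 0.2, 1.0]
gripper_width: 0.1
```

Emit:
drive_tool(moves=[[[-0.0012, 0, 0.0058, 0, 0, 0, 255], [-0.001, 0, 0.0058, 0, 0, 0, 255], [-0.0007, 0, 0.004, 0, 0, 0, 255], [-0.0005, 0, 0.003, 0, 0, 0, 255], [0, 0, 0.002, 0, 0, 0, 255], [0, 0, 0, 0, 0, 0, 255]]])

```text
clock: 8.08
position: [617.3, 55.7, 85.4]
ee_rot: [-0.009, 1.0, 0.0, 0.0]
contact_force: [0.4, 0.2, 0.5]
gripper_width: -0.2
```

Emit:
drive_tool(moves=[[[0, 0, 0.001, 0, 0, 0, 255], [0, 0, 0.001, 0, 0, 0, 255], [0, 0, 0.001, 0, 0, 0, 255], [0, 0, 0, 0, 0, 0, 255]]])

```text
clock: 8.42
position: [617.7, 55.8, 83.2]
ee_rot: [-0.009, 1.0, 0.0, 0.001]
contact_force: [1.3, 0.0, 1.6]
gripper_width: -0.1
```

Emit:
drive_tool(moves=[[[0, 0, 0.001, 0, 0, 0, 255], [0, 0, 0.001, 0, 0, 0, 255], [0, 0, 0, 0, 0, 0, 255]]])

```text
clock: 8.67
position: [617.7, 55.8, 83.0]
ee_rot: [-0.009, 1.0, -0.0, 0.001]
contact_force: [-2.1, 0.8, 10.0]
gripper_width: -0.3
```

Emit:
drive_tool(moves=[[[0, 0, 0.001, 0, 0, 0, 255], [0, 0, 0.001, 0, 0, 0, 255], [0, 0, 0, 0, 0, 0, 255]]])

```text
clock: 8.92
position: [617.8, 55.8, 82.9]
ee_rot: [-0.01, 1.0, -0.0, 0.001]
contact_force: [-6.2, 0.4, 18.0]
gripper_width: 0.2
```

The hard stop came at TCP z = 82.9 (tips 74.9, lid top expected at 75) with the force rising to 18 N, so the lid is shut. Next I'll lift off and go back to the drawer knob.

Emit:
drive_tool(moves=[[[0, 0, -0.01, 0, 0, 0, 255], [0, 0, -0.03, 0, 0, 0, 255], [0, 0, -0.03, 0, 0, 0, 255], [0.008, -0.03, -0.02, 0, 0, 0, 255], [0.008, -0.03, 0, 0, 0, 0, 255], [0.008, -0.03, 0, 0, 0, 0, 255], [0.008, -0.03, 0, 0, 0, 0, 255], [0.008, -0.03, 0, 0, 0, 0, 255]]])

```text
clock: 9.58
position: [578.8, -96.2, 168.6]
ee_rot: [-0.009, 1.0, 0.0, -0.0]
contact_force: [0.5, -0.8, 0.3]
gripper_width: 0.1
```

Emit:
drive_tool(moves=[[[0, -0.03, 0, 0, 0, 0, 255], [0, -0.03, 0, 0, 0, 0, 255], [0, -0.03, 0, 0, 0, 0, 255], [0, -0.034, 0, 0, 0, 0, 255], [0, 0, 0, 0, 0, 0, 255], [0, 0, 0, 0, 0, 0, 255]]])

```text
clock: 10.08
position: [581.2, -220.6, 167.9]
ee_rot: [-0.007, 1.0, 0.0, -0.001]
contact_force: [0.8, 0.2, -0.3]
gripper_width: 0.2
```

Emit:
drive_tool(moves=[[[0.007, 0, 0.025, 0, 0, 0, 255], [0, 0, 0.025, 0, 0, 0, 255], [0, 0, 0.025, 0, 0, 0, 255], [0, 0, 0.025, 0, 0, 0, 255], [0, 0, 0.025, 0, 0, 0, 255], [0, 0, 0.015, 0, 0, 0, 255], [0, 0, 0, 0, 0, 0, 255], [0, 0, 0, 0, 0, 0, 255]]])

```text
clock: 10.75
position: [574.6, -218.2, 28.1]
ee_rot: [-0.01, 1.0, 0.0, -0.001]
contact_force: [0.0, -0.7, -0.6]
gripper_width: 0.2
```

Emit:
drive_tool(moves=[[[0, 0.01, 0, 0, 0, 0, 255], [0, 0.01, 0, 0, 0, 0, 255], [0, 0.01, 0, 0, 0, 0, 255], [0, 0.01, 0, 0, 0, 0, 255], [0, 0.01, 0, 0, 0, 0, 255], [0, 0.01, 0, 0, 0, 0, 255], [0, 0.01, 0, 0, 0, 0, 255], [0, 0.01, 0, 0, 0, 0, 255]]])

```text
clock: 11.42
position: [573.8, -138.2, 29.1]
ee_rot: [-0.009, 1.0, -0.0, 0.001]
contact_force: [0.4, -2.3, 1.4]
gripper_width: 0.2
```

Emit:
drive_tool(moves=[[[0, 0.006, 0, 0, 0, 0, 255], [0, 0.006, 0, 0, 0, 0, 255], [0, 0.005, 0, 0, 0, 0, 255], [0, 0.003, 0, 0, 0, 0, 255], [0, 0.003, 0, 0, 0, 0, 255], [0, 0, 0, 0, 0, 0, 255]]])

```text
clock: 11.92
position: [572.7, -115.8, 28.5]
ee_rot: [-0.009, 1.0, 0.0, -0.0]
contact_force: [-0.2, -0.9, 0.4]
gripper_width: -0.0
```

Emit:
drive_tool(moves=[[[0, 0.002, 0, 0, 0, 0, 255], [0, 0.002, 0, 0, 0, 0, 255], [0, 0.002, 0, 0, 0, 0, 255], [0, 0, 0, 0, 0, 0, 255]]])

```text
clock: 12.25
position: [572.5, -110.0, 28.5]
ee_rot: [-0.009, 1.0, 0.0, -0.0]
contact_force: [0.3, 0.4, 0.1]
gripper_width: -0.4
```

Emit:
drive_tool(moves=[[[0, 0.0015, 0, 0, 0, 0, 255], [0, 0.0015, 0, 0, 0, 0, 255], [0, 0.0015, 0, 0, 0, 0, 255], [0, 0, 0, 0, 0, 0, 255]]])

```text
clock: 12.58
position: [572.5, -108.5, 28.6]
ee_rot: [-0.009, 1.0, -0.002, -0.001]
contact_force: [0.7, -14.2, -2.1]
gripper_width: -0.1
```

Emit:
drive_tool(moves=[[[0, 0.0015, 0, 0, 0, 0, 255], [0, 0.0015, 0, 0, 0, 0, 255], [0, 0, 0, 0, 0, 0, 255]]])

```text
clock: 12.83
position: [572.5, -108.2, 28.6]
ee_rot: [-0.009, 1.0, -0.003, -0.001]
contact_force: [3.2, -25.1, -4.4]
gripper_width: 0.2
```

The drawer stopped at y = -108.4, where I expected about -109, with 25 N building up, so it is home. I'll back off, rise clear and check.

Emit:
drive_tool(moves=[[[0, -0.01, 0, 0, 0, 0, 255], [0, -0.025, 0, 0, 0, 0, 255], [0, -0.03, 0, 0, 0, 0, 255], [0, -0.03, 0, 0, 0, 0, 255], [0, 0, -0.035, 0, 0, 0, 255], [0, 0, -0.035, 0, 0, 0, 255], [0, 0, -0.035, 0, 0, 0, 255], [0, 0, -0.035, 0, 0, 0, 255]]])

```text
clock: 13.5
position: [574.2, -197.8, 170.1]
ee_rot: [-0.009, 1.0, 0.0, -0.0]
contact_force: [0.5, -0.1, 0.2]
gripper_width: -0.0
```

Emit:
drive_tool(moves=[[[0, 0, -0.035, 0, 0, 0, 255], [0, 0, -0.035, 0, 0, 0, 255], [0.03, -0.02, 0, 0, 0, 0, 255], [0.03, -0.02, 0, 0, 0, 0, 255], [0.03, -0.02, 0, 0, 0, 0, 255], [0.03, -0.02, 0, 0, 0, 0, 255], [0.03, -0.02, 0, 0, 0, 0, 255], [0.03, -0.02, 0, 0, 0, 0, 255]]])

```text
clock: 14.17
position: [395.1, -321.2, 238.9]
ee_rot: [-0.009, 1.0, 0.0, 0.0]
contact_force: [0.6, -0.5, -0.3]
gripper_width: 0.3
```

Emit:
drive_tool(moves=[[[0.02, -0.03, 0, 0, 0, 0, 255], [0.02, -0.03, 0, 0, 0, 0, 255], [0.02, -0.03, 0, 0, 0, 0, 255], [0.02, -0.03, 0, 0, 0, 0, 255], [0, 0, 0, 0, 0, 0, 255], [0, 0, 0, 0, 0, 0, 255]]])

```text
clock: 14.67
position: [317.6, -443.3, 238.3]
ee_rot: [-0.007, 1.0, 0.0, 0.0]
contact_force: [0.8, 0.1, 0.3]
gripper_width: -0.1
```

```bash
python3 - <<'E'
from h import *
s=read_state();print(s["position"],s["contact_force"],s["clock"])
p=np.load("p.npy")
for n,sl,o in [("top",np.s_[130:275,190:380],(190,130)),("scene",np.s_[165:285,190:350],(190,165))]:
    i=get_image(n); cv2.imwrite(f"pics/{n}1.png",i)
    cv2.imwrite(f"pics/{n}1c.png",cv2.resize(i[sl],None,fx=4,fy=4,interpolation=cv2.INTER_CUBIC))
    P=world([lidp(180,135,0),lidp(180,-135,0),lidp(180,-135,.1),[0,-160,28]],p)
    print(n,np.round((proj(P,n)-o)*4))
    # before/after difference on bystanders
    d=cv2.absdiff(i,cv2.imread(f"pics/{n}0.png")).max(2)
    B={"hedgehog":[750,-145,25],"mug":[730,350,45],"palette":[580,400,6],"bottle":[0,0,0]}
px={"top":dict(hedgehog=(346,168),mug=(175,170),palette=(125,228),sharpener=(443,239),bottle=(460,194)),
"scene":dict(hedgehog=(215,255),mug=(376,270),palette=(420,240),sharpener=(161,196),bottle=(136,212))}
for n in px:
    a,b=[cv2.imread(f"pics/{n}{k}.png") for k in "01"]
    for k,(u,v) in px[n].items():
        t=a[v-12:v+12,u-12:u+12]; m=cv2.matchTemplate(b[v-20:v+20,u-20:u+20],t,cv2.TM_CCOEFF_NORMED)
        l=cv2.minMaxLoc(m); print(n,k,round(l[1],3),np.array(l[3])-8)
E
```

```text
[ 317.62690248 -443.25902415  238.34506464] [0.76118022 0.05395835 0.33533393] 14.6667
top [[129. 220.]
 [524. 212.]
 [525. 209.]
 [559. 350.]]
scene [[559. 317.]
 [213. 271.]
 [212. 257.]
 [212. 208.]]
top hedgehog 0.998 [0 0]
top mug 0.979 [0 0]
top palette 0.99 [0 0]
top sharpener 0.985 [0 0]
top bottle 0.998 [0 0]
scene hedgehog 0.996 [0 0]
scene mug 0.949 [0 0]
scene palette 0.996 [0 0]
scene sharpener 0.97 [0 0]
scene bottle 0.992 [0 0]
```

View pics/top1c.png

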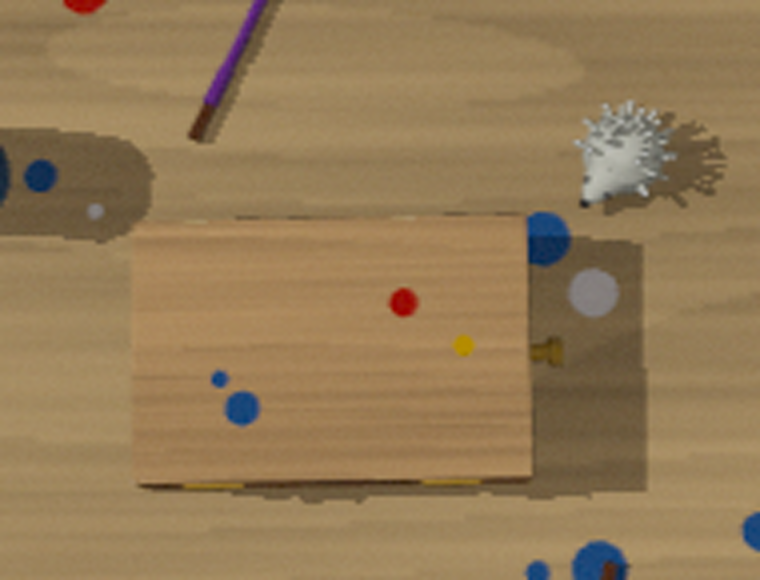

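View pics/scene1c.png

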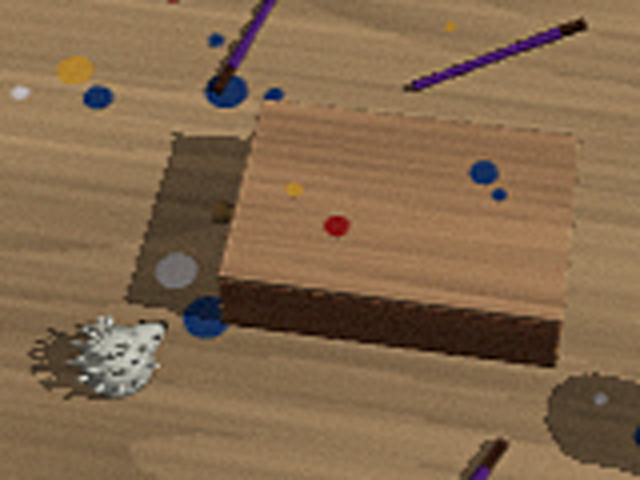

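The lid lies flat: its free edge (220,279)–(562,321) in the scene crop matches the prediction for closed plus the usual 1 px offset. The drawer front is flush, with only the knob showing, its end at (561,351) in the top crop where (559,350) was predicted. All the bystanders are unmoved, so I'll hand in.

```bash
python3 -c "
from bench import *
print(job_done())"
```

```text
the job is handed in; nothing more can be done
None
```

I closed the lid and pushed the drawer home, then handed the job in at about 15 s on the robot's clock. The hand-in reports no verdict.

- **Order:** I started the drawer, then stopped partway. With the drawer fully home, the gripper body would have come within a few mm of the standing lid's corner. I closed the lid first and finished the drawer afterwards.
- **Lid:** it came down at about 0.5 rad/s to a hard stop with the fingertips at 74.9 mm (closed lid top is at 75 mm). I pressed it with about 18 N.
- **Drawer:** it went in at about 0.12 m/s at most and slower near the end. The tool stopped at y = -108 mm, where I expected about -109 mm, pressing with about 25 N.
- **Last pictures:** the lid edge and knob end are within about 2 px of where a closed box should show them. The lid edge carries the 1 px offset seen throughout the calibration fit.
- **Other objects:** the hedgehog, palette, sharpener, mug and bottle show no shift in either camera, and the arm ended clear of everything.
- **Not checked:** the eraser and brush can't be seen with the box shut. In the last pictures that showed them, the eraser was in the drawer and the brush in the tray.

I viewed 8 of the 10 budgeted pictures. No check failed.

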